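# Find the hidden catch of the fettling dust extractor and release its filter drawer

## Robot

A 6-joint arm with a two-finger parallel gripper is mounted at the origin on the work surface. World frame = base frame: x ahead of the robot, y to its left, z up, the work surface at z = 0. Lengths are in mm, angles in rad, forces in N, time in s.
With the tool pointing down it reaches from about 325 to 750 mm from the base axis. Payload 7.6 kg.
Tool frame: the origin (TCP) lies at the very end of the fingers, on their centre line; the grasp point (between the pads) lies 19 mm behind it (manip.grip_point_offset is the z of the grasp point in the tool frame, in mm); z points along the fingers, y is the direction in which the jaws open and shut (so a half turn about z gives the same grasp; the last joint's range is limited). The gripper opens to 85 mm and grips with 20 to 120 N. Pads are 22 mm wide; open, the fingers measure 114 mm over their backs; the gripper's body (76 mm by 85 mm) begins 54 mm behind the grasp point. The pads swing forward as they close: fully open they stand 13 mm farther back than shut.
Start: joints at [1.2, 0.052, 1.401, -0, 1.689, -0.07], TCP at [155.533, 501.453, 231.323] pointing down, gripper open.
Joint ranges: [-2.9, 2.9], [-0.91, 2.17], [0.12, 2.37], [-1.06, 4.2], [0.26, 2.73], [-2.93, 2.93]. Speed limits (rad/s): [2.57, 2.57, 3.01, 3.14, 3.14, 3.14].

## Interface

Orientations are given as a unit quaternion [x, y, z, w].
In Python, from cell import manip gives the robot as it stands.
- The arm moves only by the tool step_arm, never from a script. Its argument "deltas" is a list of rows, each a list of 7 numbers: the turn, a rotation vector about the tool's x, y, z in rad, then the shift along the tool's x, y, z in mm, then the gripper's target within -1 to 1 (fully open at 1, half-way at 0, shut at -1). A call has 1 to 12 rows; each row is the pose to reach, as a shift and turn from the pose commanded when the call began, along the tool's axes at that moment; what a row does not reach only later rows make up. A row lasts 1/10 s, in which the tool goes at most 50 mm and 8.59 degrees, less where a joint would pass 70% of its speed; a pose out of reach is approached as far as the arm can. A call with a gripper value outside its range is refused whole. The fingers move at their own pace and stop on an object; "force" is the grip in N (left out, the last holds). Time passes only in rows, so rows that repeat a pose let the fingers close. It gives the time, the measured TCP pose, the force and the opening at its end, in the units of the state.
- manip.get_obs(): the state, without advancing time (a new reading comes with each control period).
- manip.read_camera(name): name is "scene" or "top" or "wrist"; returns a dict with "color" (384x512x3 uint8, blue, green, red), "K" (3x3 intrinsics, pixels), "dist_coeffs" ([k1, k2, p1, p2, k3] as OpenCV has them; the pictures are not rectified), "R" (3x3) and "t" (3): a world point X has camera coordinates R X + t. Camera axes: x right, y down, z forward; pixel columns grow to the right and rows downward; lengths in mm; the calibration is good to about 2 mm. A picture is of the moment at which its call begins. There is no depth.
- manip.sign_off(): hands the job in, once; it reports no verdict.
The state is a dict: "time": time; "joint_pos": joint angles; "qvel": joint speeds; "tau": joint torques, N m; "eef_pos": TCP position; "orientation": TCP orientation; "ft_force": force on the tool from outside, world axes, zero at the start; "moment": the same for the moment, N m; "gripper_width": opening from 0.0 (shut) to 1.0 (fully open).
Only numpy, scipy, OpenCV 4.12 (cv2) and the standard library are available. Lean on these libraries where they do the work, as an engineer would, in place of code of your own. Each camera call takes 0.05 s, during which the arm holds its last target. There are 200 camera calls.

## Task

Release the filter drawer of the dust extractor: starting at one end of its front rim, slide a fingertip gently along the top of the rim until you find the finger notch, then press the catch inside it right down so that the drawer springs out by itself, and take the hand away. Do not pull or touch the drawer, and leave the cup, jar, bowl and scraper where they are.

Things in the scene. Friction and masses are not known exactly. Their poses are not given: they have to be found in the camera images.
- extractor: Bench dust extractor for fettling dry clay ware: a fixed light grey case 320 (x, front to rear) x 360 (y, wide) x 150 mm high with a slotted metal plate on top. Origin: centre of its underside, on the table; x points from the front (facing the robot) to the rear, y to the left seen from the front, z up. The front: a blue filter drawer below, the dark rim above it.
- rim (a point): Middle of the top face of the dark front rim: a level bar faced with firm rubber along the whole front, 360 mm long (y from -180 to +180 mm), 45 mm deep (this point is 22.5 mm behind the front face), top 150 mm above the table; axes as the extractor's. Its finger notch has its middle anywhere from y = -50 to +50 mm, not reported. The rim's ends are plain; faint joints at y = +-76 mm mean nothing.
- rim_left (a point): Left end of the rim's top face (y = +180 mm from point rim), half-way front to rear. The notch to be found is cut into the rim's top and front: 48 mm long in y, running 34 mm back from the front face, with upright end walls. In it, 8 mm below the rim's top, lies the catch: a dark flat pad 42 (y) x 28 mm, nearly the rim's colour, from 3 mm behind the front face.
- catch (a joint): Travel of the spring catch in the notch: 0 up (at rest, pad top 8 mm below the rim's top), grows as the pad is pressed straight down, 0.007 m fully down. Resists with about 3 N at first and 8 N fully down; lets the drawer go at about 0.005 m and springs up again when let go.
- filter_drawer: The loose filter drawer, blue front, 232 mm long, 337 mm wide, 69 mm high. Origin: centre of its underside; axes as the extractor's. Shut, its origin is at x = -0.040 of the extractor's and 36 mm above the table. Once the catch is down, springs push it 28 mm out towards the robot, under the rim, in 1 to 2 s; it stays there in its guides.
- dry_cup: Fragile unfired brown clay cup standing on the slotted plate, rim diameter 76 mm, 85 mm high. Origin: centre of its underside.
- slip_jar: Clear jar with a white lid standing on the slotted plate, diameter 60 mm, 80 mm high. Origin: centre of its underside.
- red_bowl: Red plastic bowl on the table to the left of the extractor, diameter 130 mm, 55 mm high. Origin: centre of its underside.
- scraper: Flat metal scraper with a wooden handle, 200 mm long, lying on the table to the right of the extractor. Origin: at its underside, near the middle; its x axis runs along it.
Mind the look-alikes: they are no part of the job. Of the things like the slip_jar, leave any that is green, turquoise or yellow; of the rest the larger one is meant.

How it is judged:
By the outcome, as a careful person would: the job done as asked, in the order asked, and still so for the second after the job is handed in, with the robot touching nothing.
It also fails if it takes over 64 s, if anything falls off the work surface, if the arm or the gripper's body presses on something with over 40 N, if the wrist force passes 120 N, or if a joint passes its speed limit or range.

## Working session

There is one attempt and no reset: what is moved stays moved. The work goes in short steps, Python scripts to look and compute and a tool call to move; the robot and the scene stay as the last step left them, time stands still between calls to the robot, and variables do not carry over. Pictures are saved under pics/ and viewed, about 8 in all and at most 12, crops included, and the job is handed in when it is done.

Besides the shell and the picture viewer there is one more tool, called after "Emit:" as name(argument=value, ...), one argument or row to a line, values as JSON. step_arm: Moves the arm, as the interface text tells. Its arguments: {"type":"object","properties":{"deltas":{"type":"array","items":{"type":"array","items":{"type":"number"}}},"force":{"type":"number"}},"required":["deltas"]}

```bash
mkdir -p pics
cat > h.py <<'E'
import numpy as np, cv2
from cell import manip
def snap(n,f):
    c=manip.read_camera(n); cv2.imwrite(f'pics/{f}.png',c['color']); np.savez(f'{f}.npz',**{k:np.array(v) for k,v in c.items()}); return c
def ray(f,uv,z):
    c=np.load(f+'.npz'); p=cv2.undistortPoints(np.array([[uv]],float),c['K'],c['dist_coeffs']).ravel()
    R,t=c['R'],c['t']; o=-R.T@t; d=R.T@np.r_[p,1]; return o+d*(z-o[2])/d[2]
def proj(f,X):
    c=np.load(f+'.npz'); return cv2.projectPoints(np.array(X,float).reshape(-1,1,3),cv2.Rodrigues(c['R'])[0],c['t'],c['K'],c['dist_coeffs'])[0].reshape(-1,2)
E
python3 - <<'E'
from h import *
a=snap('top','top0');b=snap('scene','sc0')
cv2.imwrite('pics/both0.png',cv2.resize(np.hstack([a['color']]),(800,600)))
o=manip.get_obs(); print(o)
E
```

```text
{'time': 0.1, 'joint_pos': array([ 1.19970430e+00,  5.27672145e-02,  1.40163969e+00,  3.86605188e-05,
        1.68860247e+00, -7.02803633e-02]), 'qvel': array([ 0.00200914, -0.0012571 , -0.00224614,  0.00216471, -0.00183788,
        0.00054479]), 'tau': array([ 9.48165034e-04, -3.82581103e+01, -3.60986137e+01, -4.55965642e-05,
        4.72354121e-03,  1.53445939e-05]), 'eef_pos': array([155.41348334, 501.18265766, 230.55175789]), 'orientation': array([ 1.49837126e-01,  9.88710440e-01, -6.86979102e-04, -1.73791974e-04]), 'ft_force': array([-0.65989759,  0.31725888,  0.01075016]), 'moment': array([-0.00063857,  0.02976742,  0.05012631]), 'gripper_width': 0.9952407324126165}
```

View pics/both0.png

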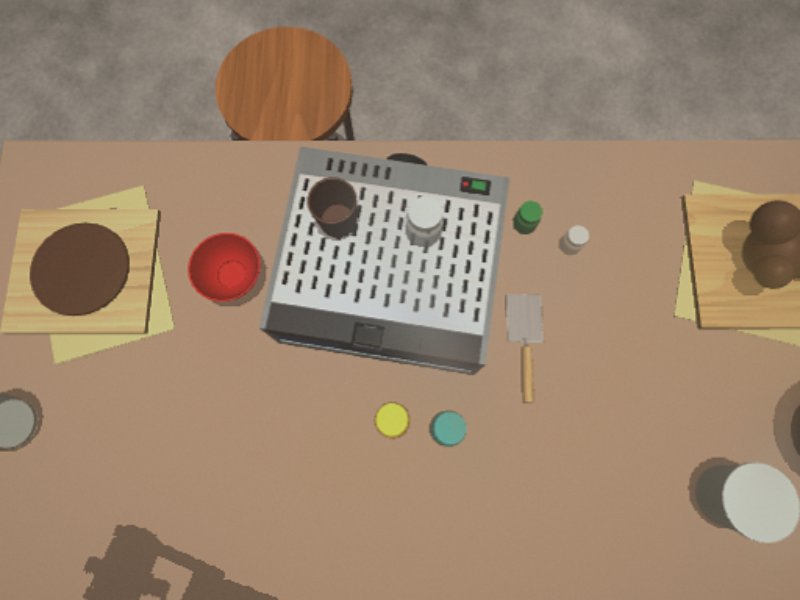

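View pics/sc0.png

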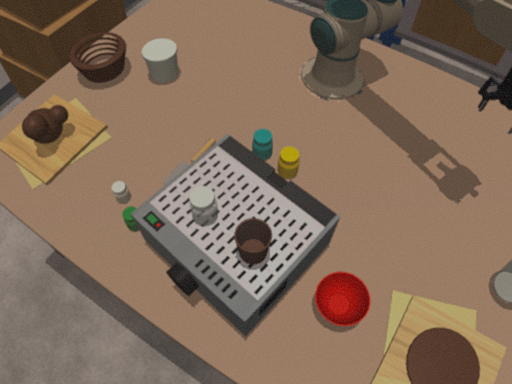

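The top view shows the extractor with its rim along the lower edge, from (265,328) to (483,370) at 800 px scale. There is a notch-like rectangle near (368,335). I'll enlarge it.

Run:
```python
from h import *
im=cv2.imread('pics/top0.png')[185:245,160:320]
im=cv2.convertScaleAbs(im,alpha=1.6,beta=10)
cv2.imwrite('pics/crop1.png',cv2.resize(im,None,fx=5,fy=5,interpolation=cv2.INTER_CUBIC))
```

```text
(no output)
```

View pics/crop1.png

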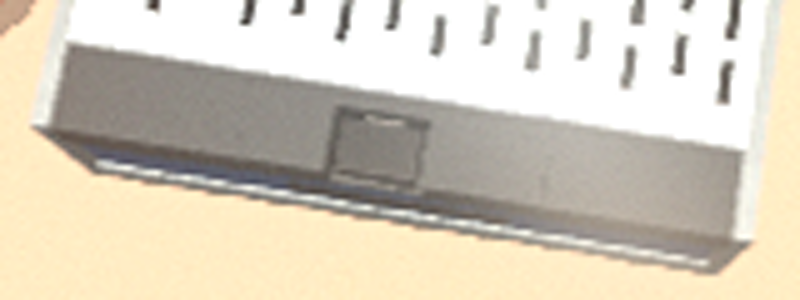

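Run:
```python
from h import *
P={'FLout':(37,125),'FRout':(750,240),'FL':(52,127),'FR':(735,238),'RL':(67,43),'RR':(742,150),'notchRL':(340,106),'notchRR':(430,121),'notchFL':(330,180),'notchFR':(417,190)}
W={k:ray('top0',(160+(u+.5)/5-.5,185+(v+.5)/5-.5),150) for k,(u,v) in P.items()}
for k in W: print(k,W[k].round(1))
print(np.linalg.norm(W['FLout']-W['FRout']),np.linalg.norm(W['FL']-W['FR']),np.linalg.norm(W['RL']-W['RR']))
d=W['FLout']-W['FRout'];yaw=np.arctan2(-d[0],d[1]);print('yaw',yaw)
ex=np.array([np.cos(yaw),np.sin(yaw)]);ey=np.array([-ex[1],ex[0]])
mid=(W['FLout']+W['FRout'])[:2]/2; print('frontmid',mid,'rim',mid+22.5*ex)
for k in W: q=W[k][:2]-mid; print(k,(q@ex).round(1),(q@ey).round(1))
# check by reprojecting into scene
c=[np.r_[mid+ex*a+ey*b,150] for a in(0,320) for b in (180,-180)]
print(proj('sc0',c).round(1),proj('top0',c).round(1)*1.5625)
# cup & jar approx
for n,uv,z in(('cup',(332,193),85+150),('jar',(425,208),230)):
    w=ray('top0',np.array(uv)/1.5625,z);q=w[:2]-mid;print(n,w,q@ex,q@ey)
for n,uv in(('yel',(392,420)),('tur',(449,428))):
    w=ray('top0',np.array(uv)/1.5625,60);q=w[:2]-mid;print(n,w,q@ex,q@ey)
```

```text
FLout [563.4 272.8 150. ]
FRout [506.8 -76.4 150. ]
FL [562.4 265.3 150. ]
FR [507.8 -69.1 150. ]
RL [604.9 260.4 150. ]
RR [551.  -73.9 150. ]
notchRL [572.9 123.8 150. ]
notchRR [565.4  79.3 150. ]
notchFL [536.  127.9 150. ]
notchFR [531.1  85.3 150. ]
353.6634953460907 338.86723043730024 338.60548829692954
yaw -0.16063031532382566
frontmid [535.07486604  98.20214779] rim [557.28521604  94.6034879 ]
FLout 0.0 176.8
FRout -0.0 -176.8
FL 0.2 169.3
FR -0.2 -169.5
RL 43.0 171.2
RR 43.3 -167.4
notchRL 33.3 31.3
notchRR 33.0 -13.8
notchFL -3.8 29.5
notchFR -1.8 -13.3
[[338.8 216.4]
 [225.7 133.3]
 [243.1 321.6]
 [128.8 213.7]] [[258.90625 327.1875 ]
 [485.78125 363.75   ]
 [300.3125  145.46875]
 [509.84375 176.40625]]
cup [753.67486485 156.20156604 235.        ] 206.50943569606045 92.21575226646526
jar [731.51461424  15.67585288 230.        ] 207.11020569700543 -50.04524675609131
yel [423.81098638  67.36501675  60.        ] -104.89943835180785 -48.23574817232855
tur [410.89896945 -27.51673708  60.        ] -102.4698051813943 -143.96121120705905
```

```bash
cat >> h.py <<'E'
from scipy.spatial.transform import Rotation as Ro
yaw=-0.1606; ex=np.array([np.cos(yaw),np.sin(yaw),0]); ey=np.array([-ex[1],ex[0],0]); F=np.array([535.1,98.2,150])
def rim(x,y,z): return F+ex*x+ey*y+np.array([0,0,z])
def delta(T):
    o=manip.get_obs(); R=Ro.from_quat(o['orientation']); G=Ro.from_matrix(np.c_[-ex,ey,[0,0,-1]])
    print('turn',(R.inv()*G).as_rotvec().round(4),'shift',R.inv().apply(T-o['eef_pos']).round(1))
def where():
    o=manip.get_obs(); q=o['eef_pos']-F; print(o['time'],'rim xyz',(q@ex).round(2),(q@ey).round(2),q[2].round(2),'F',o['ft_force'].round(2),o['gripper_width'])
E
python3 -c "
from h import *
print(rim(17,164,50),rim(17,8,0)); delta(rim(17,164,50)); where()"
```

```text
[578.10656009 257.37108968 200.        ] [553.16051987 103.37857338 150.        ]
turn [-0.0014 -0.0002 -0.1402] shift [-476.  -107.6   30.6]
0.1 rim xyz -439.24 337.08 80.55 F [-0.66  0.32  0.01] 0.9952407324126165
```

Emit:
step_arm(
  deltas=[
    [0,0,-0.01,-30,-7,2,-1],
    [0,0,-0.02,-65,-15,4,-1],
    [0,0,-0.035,-105,-24,7,-1],
    [0,0,-0.05,-145,-33,10,-1],
    [0,0,-0.06,-190,-43,12,-1],
    [0,0,-0.075,-235,-53,15,-1],
    [0,0,-0.09,-280,-63,18,-1],
    [0,0,-0.1,-325,-73,21,-1],
    [0,0,-0.11,-370,-83,24,-1],
    [0,0,-0.125,-410,-93,26,-1],
    [0,0,-0.135,-448,-101,29,-1],
    [0,0,-0.14,-476,-107.6,30.6,-1],
  ],
  force=40,
)

```text
time: 1.3
eef_pos: [579.8, 255.9, 199.5]
orientation: [0.081, 0.997, -0.0, -0.001]
ft_force: [-0.7, 0.9, 0.4]
gripper_width: 0.001
```

Emit:
step_arm(
  deltas=[
    [0,0,0,0,0,0,-1],
    [0,0,0,0,0,0,-1],
    [0,0,0,0,0,0,-1],
    [0,0,0,0,0,0,-1],
    [0,0,0,0,0,0,-1],
  ],
)

```text
time: 1.8
eef_pos: [577.7, 258.4, 201.1]
orientation: [0.08, 0.997, 0.0, 0.0]
ft_force: [1.1, -0.1, 0.4]
gripper_width: -0.002
```

```bash
python3 -c "
from h import *
a=snap('wrist','w1'); b=snap('top','t1')
cv2.imwrite('pics/v1.png',np.vstack([cv2.resize(a['color'],(400,300)),cv2.resize(b['color'][140:260,150:310],(400,300))]))
where(); delta(rim(17,164,20)); print(proj('w1',[rim(0,180,0),rim(45,180,0),rim(0,8,0)]))"
```

```text
1.9 rim xyz 16.68 164.73 51.03 F [-0.14 -0.54  0.58] 0.0019504768145979124
turn [0.0003 0.0003 0.0007] shift [-0.3 -0.7 31. ]
[[284.27021581 186.93817577]
 [282.85161664 249.11214224]
 [ 32.69194872 186.97625404]]
```

View pics/v1.png

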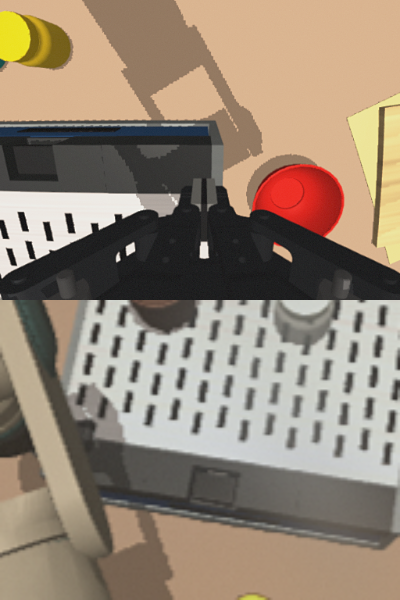

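The wrist view shows the shut fingers above the left end of the rim. The notch is at about x 6–74, y 183–230 in full-scale pixels. I'll enlarge it to correct the x position.

```bash
python3 -c "
from h import *
im=cv2.imread('pics/w1.png')[145:260,0:300]
im=cv2.convertScaleAbs(im,alpha=1.8,beta=15)
cv2.imwrite('pics/c2.png',cv2.resize(im,(780,299),interpolation=cv2.INTER_CUBIC))"
```

```text
(no output)
```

View pics/c2.png

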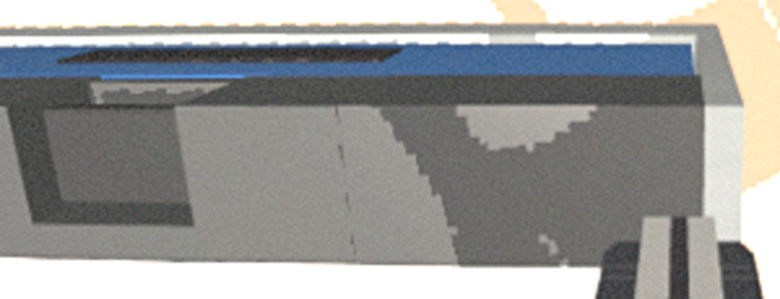

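```bash
python3 -c "
from h import *
for n,u,v in [('cornerFL',742,104),('dark end',704,104),('jointF',337,104),('jointR',354,258),('NFL',8,104),('NFR',177,104),('NRL',32,224),('NRR',193,225)]:
    q=ray('w1',((u+.5)/2.6-.5,145+(v+.5)/2.6-.5),150)-F; print(n,(q@ex).round(1),(q@ey).round(1))"
```

```text
cornerFL -1.5 180.5
dark end -1.5 170.9
jointF -1.5 76.9
jointR 41.5 76.4
NFL -1.7 -14.4
NFR -1.6 33.9
NRL 32.7 -15.4
NRR 32.3 32.5
```

Emit:
step_arm(
  deltas=[
    [0,0,0,0.5,-2,10,-1],
    [0,0,0,1,-4,22,-1],
    [0,0,0,1,-4.5,32,-1],
    [0,0,0,1,-4.5,40,-1],
    [0,0,0,1,-4.5,45,-1],
    [0,0,0,1,-4.5,45,-1],
    [0,0,0,1,-4.5,45,-1],
  ],
)

```text
time: 2.6
eef_pos: [576.7, 253.4, 156.0]
orientation: [0.08, 0.997, 0.0, 0.0]
ft_force: [-0.6, 0.1, 0.8]
gripper_width: -0.002
```

```bash
python3 -c "
from h import *
where()"
```

```text
2.6 rim xyz 16.28 159.9 6.01 F [-0.63  0.12  0.85] -0.0023461326467670474
```

Emit:
step_arm(
  deltas=[
    [0,0,0,0.7,0,1,-1],
    [0,0,0,0.7,0,2,-1],
    [0,0,0,0.7,0,3,-1],
    [0,0,0,0.7,0,4,-1],
    [0,0,0,0.7,0,4,-1],
    [0,0,0,0.7,0,4,-1],
  ],
)

```text
time: 3.2
eef_pos: [575.9, 253.5, 151.7]
orientation: [0.08, 0.997, 0.0, -0.0]
ft_force: [-0.1, -0.2, 0.3]
gripper_width: -0.002
```

Emit:
step_arm(
  deltas=[
    [0,0,0,0,0,0.5,-1],
    [0,0,0,0,0,1,-1],
    [0,0,0,0,0,1,-1],
  ],
)

```text
time: 3.5
eef_pos: [575.8, 253.5, 150.6]
orientation: [0.08, 0.997, 0.0, -0.0]
ft_force: [-0.2, -0.9, -0.7]
gripper_width: -0.0
```

Emit:
step_arm(
  deltas=[
    [0,0,0,0,0,0.3,-1],
    [0,0,0,0,0,0.6,-1],
    [0,0,0,0,0,0.6,-1],
  ],
)

```text
time: 3.8
eef_pos: [575.9, 253.5, 150.1]
orientation: [0.08, 0.997, 0.0, 0.0]
ft_force: [0.4, -0.3, -0.9]
gripper_width: 0.002
```

Emit:
step_arm(
  deltas=[
    [0,0,0,0,0,0.2,-1],
    [0,0,0,0,0,0.4,-1],
    [0,0,0,0,0,0.4,-1],
  ],
)

```text
time: 4.1
eef_pos: [575.9, 253.5, 150.1]
orientation: [0.08, 0.997, 0.0, 0.0]
ft_force: [-1.7, -0.4, 2.6]
gripper_width: -0.001
```

Emit:
step_arm(
  deltas=[
    [0,0,0,0,0,0.2,-1],
    [0,0,0,0,0,0.3,-1],
    [0,0,0,0,0,0.3,-1],
  ],
)

```text
time: 4.4
eef_pos: [575.9, 253.5, 150.1]
orientation: [0.08, 0.997, 0.0, 0.0]
ft_force: [-2.1, -0.9, 4.6]
gripper_width: -0.0
```

Emit:
step_arm(
  deltas=[
    [0,0,0,0,-1,0,-1],
    [0,0,0,0,-3,0,-1],
    [0,0,0,0,-5,0,-1],
    [0,0,0,0,-8,0,-1],
    [0,0,0,0,-11,0,-1],
    [0,0,0,0,-14,0,-1],
    [0,0,0,0,-17,0,-1],
    [0,0,0,0,-20,0,-1],
    [0,0,0,0,-23,0,-1],
    [0,0,0,0,-26,0,-1],
    [0,0,0,0,-29,0,-1],
    [0,0,0,0,-32,0,-1],
  ],
)

```text
time: 5.6
eef_pos: [571.1, 222.3, 150.1]
orientation: [0.08, 0.997, 0.001, 0.001]
ft_force: [0.8, 3.8, 5.5]
gripper_width: -0.0
```

```bash
python3 -c "
from h import *
where()"
```

```text
5.6 rim xyz 15.73 128.23 0.08 F [0.82 3.77 5.46] -0.00012627767568017628
```

Emit:
step_arm(
  deltas=[
    [0,0,0,0,-3,-0.1,-1],
    [0,0,0,0,-6,-0.1,-1],
    [0,0,0,0,-9,-0.1,-1],
    [0,0,0,0,-12,-0.1,-1],
    [0,0,0,0,-15,-0.1,-1],
    [0,0,0,0,-18,-0.1,-1],
    [0,0,0,0,-21,-0.1,-1],
    [0,0,0,0,-24,-0.1,-1],
    [0,0,0,0,-27,-0.1,-1],
    [0,0,0,0,-30,-0.1,-1],
    [0,0,0,0,-33,-0.1,-1],
    [0,0,0,0,-36,-0.1,-1],
  ],
)

```text
time: 6.8
eef_pos: [565.3, 186.6, 150.1]
orientation: [0.08, 0.997, 0.001, 0.001]
ft_force: [0.4, 4.2, 5.9]
gripper_width: -0.002
```

Emit:
step_arm(
  deltas=[
    [0,0,0,0,-3,0,-1],
    [0,0,0,0,-6,0,-1],
    [0,0,0,0,-9,0,-1],
    [0,0,0,0,-12,0,-1],
    [0,0,0,0,-15,0,-1],
    [0,0,0,0,-18,0,-1],
    [0,0,0,0,-21,0,-1],
    [0,0,0,0,-24,0,-1],
    [0,0,0,0,-27,0,-1],
    [0,0,0,0,-30,0,-1],
    [0,0,0,0,-33,0,-1],
    [0,0,0,0,-36,0,-1],
  ],
)

```text
time: 8.0
eef_pos: [559.3, 150.9, 149.8]
orientation: [0.08, 0.997, 0.0, 0.0]
ft_force: [1.1, 4.2, 6.1]
gripper_width: 0.001
```

```bash
python3 -c "
from h import *
where()"
```

```text
8.0 rim xyz 15.51 55.86 -0.23 F [1.12 4.17 6.06] 0.0007367674389768394
```

Emit:
step_arm(
  deltas=[
    [0,0,0,0,-2,-0.1,-1],
    [0,0,0,0,-5,-0.2,-1],
    [0,0,0,0,-8,-0.2,-1],
    [0,0,0,0,-11,-0.2,-1],
    [0,0,0,0,-14,-0.2,-1],
    [0,0,0,0,-17,-0.2,-1],
    [0,0,0,0,-20,-0.2,-1],
    [0,0,0,0,-23,-0.2,-1],
    [0,0,0,0,-26,-0.2,-1],
    [0,0,0,0,-29,-0.2,-1],
  ],
)

```text
time: 9.0
eef_pos: [554.4, 121.7, 149.4]
orientation: [0.08, 0.997, -0.0, -0.0]
ft_force: [0.4, -0.5, 1.2]
gripper_width: -0.002
```

Emit:
step_arm(
  deltas=[
    [0,0,0,0,-2,0,-1],
    [0,0,0,0,-4,0,-1],
    [0,0,0,0,-6,0,-1],
    [0,0,0,0,-8,0,-1],
  ],
)

```text
time: 9.4
eef_pos: [553.1, 113.9, 149.2]
orientation: [0.08, 0.997, -0.0, -0.0]
ft_force: [0.3, -0.4, 0.1]
gripper_width: 0.001
```

Emit:
step_arm(
  deltas=[
    [0,0,0,0,-2,0,-1],
    [0,0,0,0,-4,0,-1],
    [0,0,0,0,-4,0,-1],
  ],
)

```text
time: 9.7
eef_pos: [552.6, 110.1, 149.7]
orientation: [0.08, 0.997, -0.0, -0.0]
ft_force: [-0.5, 0.5, 0.2]
gripper_width: -0.005
```

```bash
python3 -c "
from h import *
where()"
```

```text
9.7 rim xyz 15.41 14.57 -0.3 F [-0.46  0.5   0.22] -0.0045066246954219135
```

The contact force vanished at about y = +26, so the tip is in the notch. I'll centre it and lower onto the catch.

Emit:
step_arm(
  deltas=[
    [0,0,0,0,-2,0,-1],
    [0,0,0,0,-4,0,-1],
    [0,0,0,0,-5.5,0,-1],
    [0,0,0,0,-5.5,1.5,-1],
    [0,0,0,0,-5.5,3,-1],
    [0,0,0,0,-5.5,4.5,-1],
    [0,0,0,0,-5.5,6,-1],
    [0,0,0,0,-5.5,6,-1],
  ],
)

```text
time: 10.5
eef_pos: [551.6, 105.0, 143.3]
orientation: [0.08, 0.997, -0.0, -0.0]
ft_force: [-0.2, 0.4, -0.5]
gripper_width: 0.001
```

Emit:
step_arm(
  deltas=[
    [0,0,0,0,0,1,-1],
    [0,0,0,0,0,2,-1],
    [0,0,0,0,0,3,-1],
    [0,0,0,0,0,4,-1],
    [0,0,0,0,0,4,-1],
  ],
)

```text
time: 11.0
eef_pos: [552.1, 105.0, 140.2]
orientation: [0.08, 0.997, 0.0, 0.001]
ft_force: [-0.7, 0.6, 3.0]
gripper_width: 0.001
```

```bash
python3 -c "
from h import *
where()"
```

```text
11.0 rim xyz 15.69 9.43 -9.78 F [-0.69  0.61  3.  ] 0.0005295554875799773
```

Emit:
step_arm(
  deltas=[
    [0,0,0,0,0,1,-1],
    [0,0,0,0,0,2,-1],
    [0,0,0,0,0,3,-1],
    [0,0,0,0,0,4,-1],
    [0,0,0,0,0,5,-1],
    [0,0,0,0,0,5.5,-1],
    [0,0,0,0,0,5.5,-1],
  ],
)

```text
time: 11.7
eef_pos: [552.5, 105.0, 135.6]
orientation: [0.08, 0.997, 0.0, 0.001]
ft_force: [-8.0, 1.3, 23.2]
gripper_width: 0.004
```

Emit:
step_arm(
  deltas=[
    [0,0,0,0,0,0.4,-1],
    [0,0,0,0,0,0.8,-1],
    [0,0,0,0,0,0.8,-1],
    [0,0,0,0,0,0.8,-1],
    [0,0,0,0,0,0.8,-1],
  ],
)

```text
time: 12.2
eef_pos: [552.7, 105.1, 135.5]
orientation: [0.08, 0.997, 0.0, 0.002]
ft_force: [0.1, -0.2, 4.9]
gripper_width: 0.008
```

```bash
python3 -c "
from h import *
where()"
```

```text
12.2 rim xyz 16.31 9.65 -14.54 F [ 0.05 -0.16  4.92] 0.007652952834134275
```

The pad is at the bottom of its travel (z −14.5 mm, with a peak of about 23 N). I'll lift straight up and look.

Emit:
step_arm(
  deltas=[
    [0,0,0,0,0,-1,-1],
    [0,0,0,0,0,-3,-1],
    [0,0,0,0,0,-6,-1],
    [0,0,0,0,0,-10,-1],
    [0,0,0,0,0,-15,-1],
    [0,0,0,0,0,-22,-1],
    [0,0,0,0,0,-30,-1],
    [0,0,0,0,0,-40,-1],
    [0,0,0,0,0,-55,-1],
    [0,0,0,0,0,-72,-1],
    [0,0,0,0,0,-90,-1],
    [0,0,0,0,0,-100,-1],
  ],
)

```text
time: 13.4
eef_pos: [552.3, 105.0, 236.3]
orientation: [0.08, 0.997, 0.0, 0.002]
ft_force: [-0.5, 0.0, 1.1]
gripper_width: -0.002
```

Emit:
step_arm(
  deltas=[
    [0,0,0,0,20,-10,-1],
    [0,0,0,0,45,-20,-1],
    [0,0,0,0,75,-25,-1],
    [0,0,0,0,110,-30,-1],
    [0,0,0,0,140,-30,-1],
    [0,0,0,0,165,-30,-1],
    [0,0,0,0,180,-30,-1],
    [0,0,0,0,180,-30,-1],
    [0,0,0,0,180,-30,-1],
    [0,0,0,0,180,-30,-1],
  ],
)

```text
time: 14.4
eef_pos: [580.7, 281.6, 263.7]
orientation: [0.081, 0.997, -0.0, 0.0]
ft_force: [0.8, 0.2, -0.0]
gripper_width: 0.002
```

```bash
python3 -c "
from h import *
a=snap('scene','s2'); b=snap('top','t2')
cv2.imwrite('pics/v2.png',np.vstack([cv2.resize(cv2.convertScaleAbs(b['color'][140:290,100:360],alpha=1.4),(520,300)),cv2.resize(a['color'][90:340,80:420],(408,300)) if 0 else cv2.resize(a['color'][100:300,100:447],(520,300))]))
where()"
```

```text
14.5 rim xyz 15.7 188.38 113.82 F [-0.07 -0.31  0.19] -0.0006413831700954885
```

View pics/v2.png

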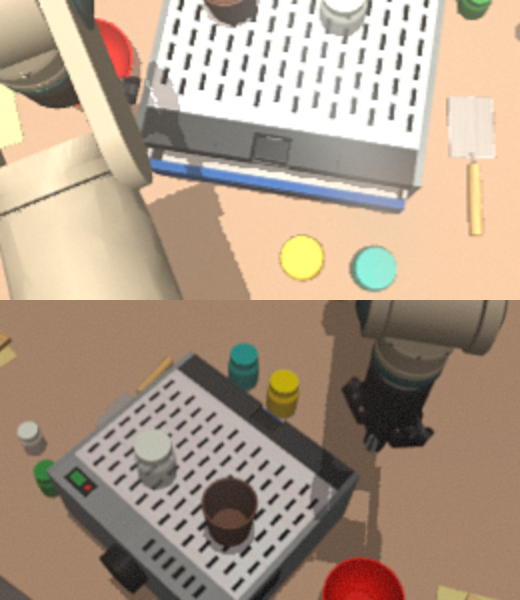

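The drawer's blue front now stands out beyond the rim, from (150,165) to (405,205) in the top crop. The cup, jar, bowl and scraper look unmoved. I'll wait a moment and check with numbers.

Emit:
step_arm(
  deltas=[
    [0,0,0,0,0,0,-1],
    [0,0,0,0,0,0,-1],
    [0,0,0,0,0,0,-1],
    [0,0,0,0,0,0,-1],
    [0,0,0,0,0,0,-1],
    [0,0,0,0,0,0,-1],
    [0,0,0,0,0,0,-1],
    [0,0,0,0,0,0,-1],
  ],
)

```text
time: 15.3
eef_pos: [580.6, 282.6, 263.4]
orientation: [0.08, 0.997, 0.0, 0.0]
ft_force: [-0.0, -0.0, -0.2]
gripper_width: 0.0
```

```bash
python3 -c "
from h import *
snap('top','t3'); where()
q=lambda f,u,v,z:(lambda w:((w@ex).round(1),(w@ey).round(1)))(ray(f,(u,v),z)-F)
print('drawer front top edge ends, z105', q('t2',100+150/2,140+168/2,105), q('t2',100+402/2,140+208/2,105))
A=cv2.imread('pics/top0.png',0).astype(np.float32)
for f in('t2','t3'):
  B=cv2.imread(f'pics/{f}.png',0).astype(np.float32)
  for n,(x0,y0,x1,y1) in dict(cup=(192,110,232,155),jar=(255,120,288,160),scr=(320,183,352,262),bowl_l=(118,145,150,195)).items():
    print(f,n,cv2.phaseCorrelate(A[y0:y1,x0:x1],B[y0:y1,x0:x1]))
print(np.abs(cv2.imread('pics/t3.png',0).astype(int)-cv2.imread('pics/t2.png',0))[225:245,170:310].mean())"
```

```text
15.35 rim xyz 15.43 189.31 113.4 F [ 0.15  0.45 -0.29] 0.006585908979679693
drawer front top edge ends, z105 (np.float64(-26.7), np.float64(161.1)) (np.float64(-25.4), np.float64(-164.3))
t2 cup ((-0.005783587397814927, 0.5390654646975257), 1.0111373053656685)
t2 jar ((-0.019240110089466356, -0.03262603038505674), 0.995272729649312)
t2 scr ((0.0010486195982313262, -0.07696213798663365), 0.9320909962058067)
t2 bowl_l ((-14.604803946507875, 0.33664498340113624), 0.12582144618034363)
t3 cup ((0.001410022978415526, 0.5331147577283275), 1.006839718023936)
t3 jar ((-0.028046939344953614, 0.0024925454882520626), 0.995048204726643)
t3 scr ((0.07099535477841457, -0.02902221633022606), 0.953662907704711)
t3 bowl_l ((15.116983665022303, -2.2464250339949174), 0.2310621452331543)
1.6442857142857144
```

```bash
python3 -c "
from cell import manip
print(manip.sign_off())"
```

```text
the job is handed in; nothing more can be done
None
```

The filter drawer is released, the hand is clear and the job is handed in, at about 15 s on the robot's clock.

- **Finding the notch:** With the fingers shut, I touched down near the left end of the rim (y about +160 mm). I slid right at about 4.6–6 N until the contact force vanished at y about +26 mm, inside the notch. The cameras had put the notch's middle at about +9 mm.
- **Pressing the catch:** I pressed the pad straight down to about 14.5 mm below the rim top, with a brief peak of 23 N at the bottom. Then I lifted straight off and moved aside to the left.
- **Drawer:** In the last pictures its front stands about 26 mm out, against 28 mm expected, which is within measuring error. It was still between the last two pictures.
- **Other things:** The jar and scraper show no shift (under 0.1 px). The cup check read 0.5 px, the same in both pictures; I take that as an artefact of the method on a window with an odd number of rows, not a real shift.
- **Not confirmed by number:** The bowl check failed because the arm hid it in the top view. The bowl shows in the scene picture, and the hand stayed about 95 mm or more above its top.
- **Robot at the end:** The force reading is at noise level, and the hand is about 113 mm above the rim's top.

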